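# Fit and lock the tub guide rail on the sealing machine

## Robot

A 6-joint arm with a two-finger parallel gripper is mounted at the origin on the work surface. World frame = base frame: x ahead of the robot, y to its left, z up, the work surface at z = 0. Lengths are in m, angles in rad, forces in N, time in s.
With the tool pointing down it reaches from about 0.25 to 0.775 m from the base axis. Payload 4 kg.
Tool frame: the origin (TCP) lies at the very end of the fingers, on their centre line; the grasp point (between the pads) lies 19 mm behind it (robot.grip_point_offset is the distance from the TCP to the grasp point, in m); z points along the fingers, x is the direction in which the jaws open and shut, and the axes are right-handed (so a half turn about z gives the same grasp; the last joint's range is limited). The gripper opens to 94 mm and grips with 3 to 60 N. Pads are 16 mm wide; open, the fingers measure 119 mm over their backs; the gripper's body (75 mm by 177 mm) begins 78 mm behind the grasp point.
Start: joints at [1.22, 0.087, 1.371, -0, 1.684, -0.103], TCP at [0.135, 0.533, 0.206] pointing down, gripper open.
Joint ranges: [-3.1, 3.1], [-0.76, 2.03], [0.27, 2.55], [-1.08, 4.22], [0.17, 2.65], [-2.57, 2.57]. Speed limits (rad/s): [2.79, 2.79, 3.14, 3.14, 3.14, 3.14].

## Interface

Orientations are given as [roll, pitch, yaw] about the fixed x, y, z axes, in that order (R = Rz(yaw) Ry(pitch) Rx(roll)).
In Python, from bench import robot gives the robot as it stands.
- The arm moves only by the shell command python3 -m inch 'ROWS'. ROWS is text: rows parted by semicolons, each of 5 numbers parted by spaces: the shift along the tool's x, y, z in cm, then the turn about the tool's z in rad, then the closure, from 0 (fully open) to 1 (shut). In form: tx ty tz spin claw; .... A call has 1 to 20 rows; each row is the pose to reach, as a shift and turn from the pose measured when the call began, along the tool's axes at that moment; what a row does not reach only later rows make up. A row lasts 1/12 s, in which the tool goes at most 41.7 mm and 7.16 degrees, less where a joint would pass 70% of its speed; a pose out of reach is approached as far as the arm can. A call with a gripper value outside its range is refused whole. The fingers move at their own pace and stop on an object; the grip force is fixed at half the most. Time passes only in rows, so rows that repeat a pose let the fingers close. It gives the time, the measured TCP pose, the force and the opening at its end, in the units of the state.
- robot.get_obs(): the state, without advancing time (a new reading comes with each control period).
- robot.snapshot(name): name is "scene" or "top" or "wrist"; returns (picture, depth): 384x512x3 uint8, blue, green, red; 384x512 float32, m along the optical axis (not along the pixel's ray), 0 where there is no reading.
- robot.camera_info(name): a dict with "K" (3x3 intrinsics, pixels), "dist" ([k1, k2, p1, p2, k3] as OpenCV has them; the pictures are not rectified), "extrinsics" (4x4, takes a point from world to camera coordinates); the wrist camera has in their place "mount" (4x4, takes a point from camera to tool coordinates, whose origin is the TCP and whose axes are the tool frame's). Camera axes: x right, y down, z forward; pixel columns grow to the right and rows downward; lengths in m; the calibration is good to about 2 mm. A picture is of the moment at which its call begins: read the wrist's pose just before it. camera_info takes no time and is no camera call.
- robot.close_job(): hands the job in, once; it reports no verdict.
The state is a dict: "time": time; "joint_positions": joint angles; "qvel": joint speeds; "joint_torque": joint torques, N m; "tool_pos": TCP position; "ee_rot": TCP orientation; "wrist_force": force on the tool from outside, world axes, zero at the start; "wrist_torque": the same for the moment, N m; "width": finger opening in m.
Only numpy, scipy, OpenCV 4.12 (cv2) and the standard library are available. Lean on these libraries where they do the work, as an engineer would, in place of code of your own. Each camera call takes 0.05 s, during which the arm holds its last target.

## Task

Take the blue guide rail out of its white holder and lower it into the slot strip of the tub sealer's deck, its steel tongue towards the red bolt, so that all five tabs sit fully home; then slide the red bolt fully closed over the tongue and let go. The strip's exact place along the deck has to be found by feel: press and slide the rail only gently (keep well under 30 N), and leave the tubs and lids where they are.

Things in the scene. Friction and masses are not known exactly. Their poses are not given: they have to be found in the camera images.
- deck: The fixed tub sealer: aluminium infeed deck, 200 mm (x) by 300 mm (y), top face level, 45 mm above the table. Origin on the table under slot_mark. Deck y runs along the slot strip towards the white machine housing (260 x 220 mm, 270 mm high with its film roll, face at deck y = +145 mm). The steel strip (black slots) is flush in the deck, 160 mm along y, 38 mm wide, centred on deck x = 0.
- slot_mark (a point): Point on the deck's top face, deck x = y = 0, axes as the deck. The strip has 5 slots in a row along y, pitch 26 mm, each 9 mm (y) by 20 mm (x), 20 mm deep. Its middle slot lies 3 to 17 mm from here towards deck +y: where exactly is not measured, find it by feel or sight. The strip is clamped and stays put. Tabs standing on the lands hold the rail 15 mm above home.
- rail_mid (a point): Loose guide rail, 180 to 260 g, over all 60 mm high: blue wall 12 mm thick (its x), 130 mm long (y), 45 mm high, and under it 5 steel tabs 15 mm long, pitch 26 mm, each 7 mm (y) by 14 mm (x), lower edges rounded 1.5 mm. Point half-way up, over the middle tab, 30 mm above the tab ends; z up. Home: this point is 15 mm above the deck's top, rail y along deck y.
- rail_tongue (a point): Tip of the steel tongue at the rail's -y end, 93 mm from the rail's middle and 19 mm above the tab ends. The tongue is 28 mm long, 12 mm wide, 8 mm thick, level with the wall's foot. It goes to the bolt's end, deck -y. Grip the rail itself across its x, at its middle, 10 to 20 mm below the top edge.
- holder: White plastic holder fixed on the table, in which the rail stands upright at the start: a channel 150 mm long (its y), floor 6 mm thick, two walls 22 mm high and 18 mm apart. Origin at the middle of its underside. Lift the rail straight up at least 20 mm to leave it.
- bolt (a joint): The red bolt on the deck's -y end: 0 = fully open, 0.032 m = fully closed. It slides along deck +y, level, over the tongue of the seated rail (2 mm above it; it cannot pass if the rail is not home). Friction about 3 N; it stays where it is left. Starts open within 4 mm.
- bolt_grip (a point): Middle of the bolt's red upright fin, 34 mm above the deck's top, at deck x = 0, y = -125 mm when open; axes as the deck. The fin is 14 mm (x) by 20 mm (y), from 16 to 50 mm above the deck's top. Grip it across deck x, or push it.
- tub_a_mid (a point): White open meal tub, 105 x 145 x 55 mm, loose, on the table; point at its centre, half-way up. Leave alone.
- tub_b_mid (a point): A second tub like it. Leave alone.
- lids_mid (a point): Stack of white tub lids, 118 x 158 x 30 mm, on the table; point at its centre. Leave alone.
There are look-alikes about, which are no part of the job. Of the things like the part that bears rail_mid, leave any that is turquoise; of the rest the smaller one is meant.

How it is judged:
On the way, in this order (a step that is already met when the one before it is completed fails the run):
1. the rail is fully home in the slot strip, all five tabs in their slots (z of rail_mid in the frame of deck between 0.055 and 0.0625 m and x of rail_mid in the frame of deck between -0.007 and 0.007 m and y of rail_mid in the frame of deck between -0.002 and 0.022 m and angle between rail_mid's own z axis and vertical below 0.05 rad and angle between the y axis of rail_mid and the y axis of deck, either way round below 0.08 rad and y of rail_tongue in the frame of deck below -0.04 m), for 0.3 s.
2. the bolt is closed over the tongue of the seated rail (all of step 1 and value of joint bolt above 0.028 m), for 0.2 s.
At the end, for the whole second after the job is handed in: Rail home and upright in the strip: its middle point under 17.5 mm above the deck, within 7 mm of the strip centre line, -2 to 22 mm along deck y, tilt under 0.05, yaw error under 0.08 rad, tongue at the bolt end; bolt closed at least 28 of 32 mm; rail at rest, released (all of step 2 and linear speed of rail below 0.02 m/s); the robot touches nothing.
It fails at once if the rail pressed on the deck, the slot strip or the bolt with more than 30 N (contact force between rail and deck above 30 N).
It fails at once if a tub or the lid stack moved by more than 20 mm (distance of any of tub_a_mid, tub_b_mid, lids_mid from where it was at the start of the episode above 0.02 m).
It also fails if it takes over 58 s, if anything falls off the work surface, if the arm or the gripper's body presses on something with over 40 N, if the wrist force passes 120 N, or if a joint passes its speed limit or range.

## Working session

There is one attempt and no reset: what is moved stays moved. The work goes in short steps, Python scripts to look and compute and a shell command to move; the robot and the scene stay as the last step left them, time stands still between calls to the robot, and variables do not carry over. Pictures are saved under pics/ and viewed, and the job is handed in when it is done.

```bash
ls; mkdir -p pics
python3 - <<'E'
from bench import robot
import cv2,numpy as np
print(robot.get_obs())
for n in("scene","top"):
    p,d=robot.snapshot(n); cv2.imwrite(f"pics/{n}0.png",p); np.save(f"pics/{n}0d.npy",d); np.save(f"pics/{n}0p.npy",p)
    print(n,robot.camera_info(n))
print(robot.camera_info("wrist"))
E
```

```text
pics
{'time': 0.0, 'joint_positions': array([ 1.21994093e+00,  8.79422148e-02,  1.37222567e+00, -1.11448752e-05,
        1.68361526e+00, -1.03102398e-01]), 'qvel': array([-0.00026815,  0.00081967,  0.00039765,  0.00050714, -0.00209232,
       -0.00108746]), 'joint_torque': array([-4.98987254e-05, -3.40170264e+01, -3.02433550e+01,  7.18436809e-02,
        3.29012051e-02, -2.00034065e-04]), 'tool_pos': array([0.13469458, 0.53268644, 0.20432568]), 'ee_rot': array([-3.14137823e+00,  2.18000133e-03,  1.32304232e+00]), 'wrist_force': array([ 0.01168659, -0.2209424 ,  0.2261102 ]), 'wrist_torque': array([0.02245919, 0.00723944, 0.02196172]), 'width': 0.094150522385969}
scene {'K': array([[394.16233   ,   0.        , 245.37883183],
       [  0.        , 394.16233   , 190.42787771],
       [  0.        ,   0.        ,   1.        ]]), 'dist': array([-0.02823074,  0.        ,  0.        ,  0.        ,  0.        ]), 'extrinsics': array([[ 0.37486497,  0.92699173,  0.01275099, -0.08172558],
       [ 0.68146469, -0.26619938, -0.68172118, -0.36302731],
       [-0.62855559,  0.26424274, -0.7315009
[... 480 characters left out ...]
08,  0.02692152, -0.9903291 ,  1.05960486],
       [ 0.        ,  0.        ,  0.        ,  1.        ]])}
{'K': array([[297.6556503 ,   0.        , 255.42058265],
       [  0.        , 297.6556503 , 191.91266025],
       [  0.        ,   0.        ,   1.        ]]), 'dist': array([-0.00187747,  0.        ,  0.        ,  0.        ,  0.        ]), 'mount': array([[ 9.99999859e-01,  6.63031229e-05, -5.27453057e-04,
        -1.31919828e-03],
       [ 7.09121438e-05,  9.66687545e-01,  2.55959341e-01,
        -7.46860101e-02],
       [ 5.26853204e-04, -2.55959343e-01,  9.66687404e-01,
        -1.79376783e-01],
       [ 0.00000000e+00,  0.00000000e+00,  0.00000000e+00,
         1.00000000e+00]])}
```

View pics/scene0.png

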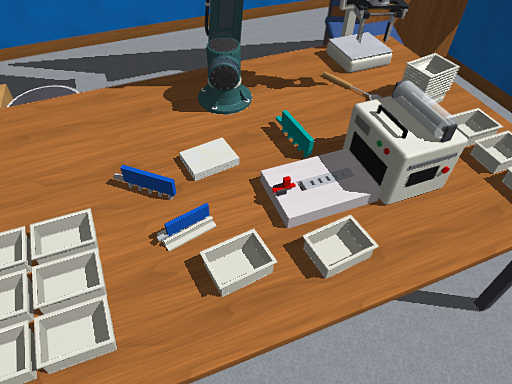

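View pics/top0.png

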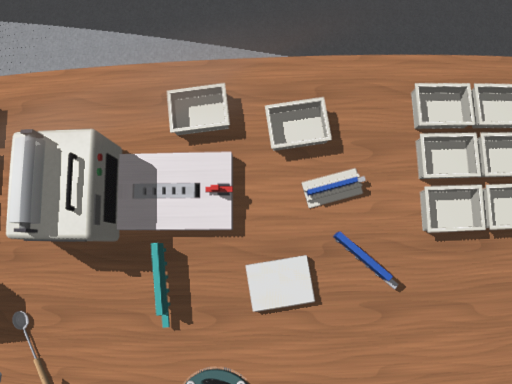

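```bash
cat > h.py <<'E'
import numpy as np,cv2
from bench import robot
def unproj(name,uv,d,ci=None,T=None):
    ci=ci or robot.camera_info(name)
    uv=np.asarray(uv,float).reshape(-1,1,2)
    n=cv2.undistortPoints(uv,ci["K"],ci["dist"]).reshape(-1,2)
    pc=np.c_[n*np.reshape(d,(-1,1)),np.reshape(d,(-1,1))]
    if T is None: T=np.linalg.inv(ci["extrinsics"])
    return pc@T[:3,:3].T+T[:3,3]
def cloud(name,p,d,T=None):
    v,u=np.nonzero(d>0)
    return np.c_[u,v],unproj(name,np.c_[u,v],d[v,u],T=T)
from scipy.spatial.transform import Rotation as Rn
def wristT(o):
    T=np.eye(4);T[:3,:3]=Rn.from_euler('xyz',o['ee_rot']).as_matrix();T[:3,3]=o['tool_pos']
    return T@robot.camera_info("wrist")["mount"]
def masks(p):
    h=cv2.cvtColor(p,cv2.COLOR_BGR2HSV)
    H,S,V=cv2.split(h)
    return dict(blue=(H>108)&(H<128)&(S>150)&(V>50),red=((H<6)|(H>174))&(S>170)&(V>80),turq=(H>82)&(H<98)&(S>120))
E
python3 - <<'E'
from h import *
for n in("top","scene"):
    p=np.load(f"pics/{n}0p.npy");d=np.load(f"pics/{n}0d.npy")
    uv,P=cloud(n,p,d)
    m=masks(p)
    for c,k in m.items():
        nl,lab,st,ce=cv2.connectedComponentsWithStats(k.astype(np.uint8))
        for i in range(1,nl):
            if st[i,4]<40: continue
            q=P[lab[uv[:,1],uv[:,0]]==i]
            q=q[(q[:,2]>-.01)]
            if len(q)<20: continue
            zt=np.percentile(q[:,2],98); t=q[q[:,2]>zt-.008]
            (c0,sz,a)=cv2.minAreaRect(t[:,:2].astype(np.float32)*1000)
            print(n,c,st[i],"z",q[:,2].min().round(3),zt.round(3),"rect mm",np.round(c0,1),np.round(sz,1),round(a,1))
p=np.load("pics/top0p.npy")
cv2.imwrite("pics/crop_blue.png",cv2.resize(p[150:310,280:440],None,fx=3.7,fy=3.7,interpolation=2))
cv2.imwrite("pics/crop_deck.png",cv2.resize(p[140:250,100:250],None,fx=5,fy=5,interpolation=2))
E
```

```text
top blue [308 178  49  16 214] z 0.057 0.069 rect mm [ 566.5 -311.7] [ 10.5 127.9] 13.5
top blue [334 233  58  47 518] z -0.002 0.082 rect mm [ 389.2 -379.7] [169.2  15.4] 48.1
top red [207 186  26   5  94] z 0.055 0.097 rect mm [564.8 -17.6] [10.6 19.8] 2.1
top turq [151 243  18  84 878] z -0.006 0.084 rect mm [346.6 128.9] [175.7  17.3] 4.3
scene blue [122 169  54  27 367] z 0.02 0.079 rect mm [ 398.  -381.6] [156.3   7.4] 46.6
scene blue [177 210  30  22 143] z 0.023 0.065 rect mm [ 575.2 -308.8] [ 4.1 63.6] 12.6
scene red [272 176  24  17 134] z 0.056 0.097 rect mm [569.4 -18.4] [17.9 14.3] 82.9
scene turq [198  85  53  29 198] z -0.001 0.068 rect mm [49.5 35.9] [ 5.3 40.6] 35.2
scene turq [276 110  38  47 745] z 0.001 0.085 rect mm [349.2 129.7] [177.7  18.8] 3.7
```

Run:
```python
from h import *
p=np.load("pics/scene0p.npy")
cv2.imwrite("pics/crop_blue2.png",cv2.resize(p[150:260,100:260],None,fx=5,fy=5,interpolation=2))
```

```text
(no output)
```

View pics/crop_blue.png

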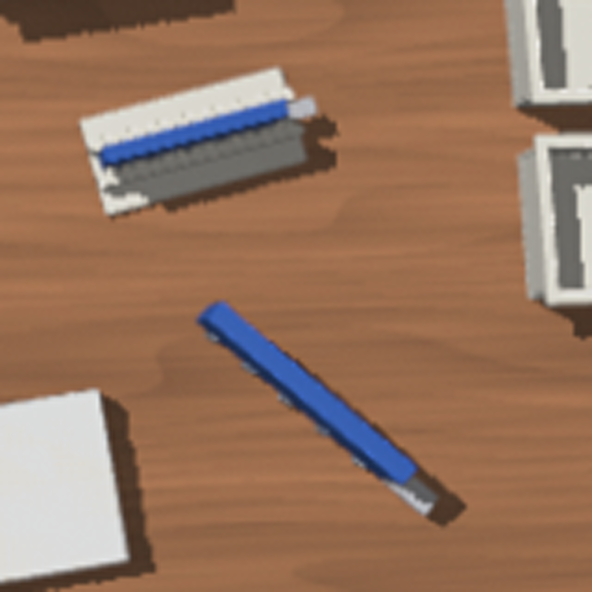

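View pics/crop_blue2.png

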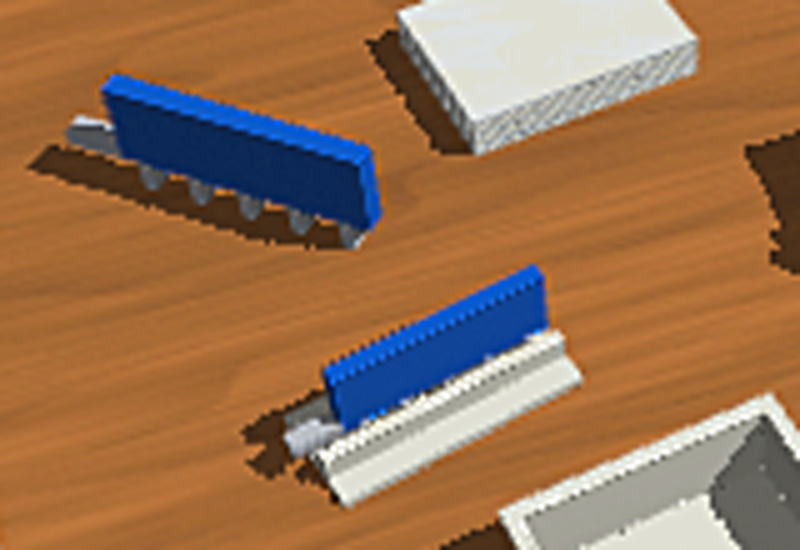

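View pics/crop_deck.png

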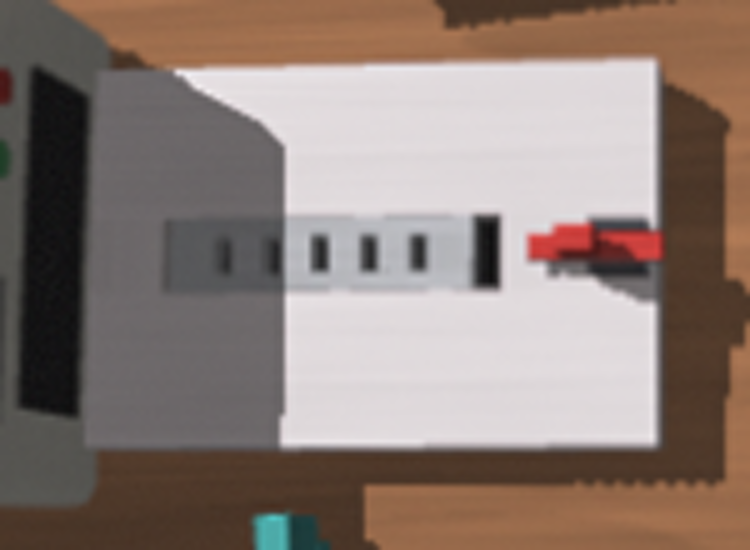

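```bash
cat > deck.py <<'E'
from h import *
from scipy.optimize import least_squares
n="top"
p=np.load(f"pics/{n}0p.npy");d=np.load(f"pics/{n}0d.npy")
uv,P=cloud(n,p,d)
b=(abs(P[:,2]-.045)<.012)&(P[:,0]>.42)&(P[:,0]<.72)&(P[:,1]>-.1)&(P[:,1]<.3)
M=np.zeros(p.shape[:2],np.uint8);M[uv[b,1],uv[b,0]]=1
nl,lab,st,ce=cv2.connectedComponentsWithStats(M)
i=1+st[1:,4].argmax();print(st[i],"z med",np.median(P[lab[uv[:,1],uv[:,0]]==i][:,2]))
k=lab[uv[:,1],uv[:,0]]==i
q=P[k]
# plane z=.045 intersection of pixel rays for accuracy
ci=robot.camera_info(n);T=np.linalg.inv(ci["extrinsics"])
def ray(uvs,z):
    a=unproj(n,uvs,np.ones(len(uvs)));c=T[:3,3];s=(z-c[2])/(a[:,2]-c[2]);return c+(a-c)*s[:,None]
# edges
E={}
rows=uv[k]
cols=np.arange(125,228);lo=np.array([[c,rows[rows[:,0]==c][:,1].min()-.5] for c in cols]);hi=np.array([[c,rows[rows[:,0]==c][:,1].max()+.5] for c in cols])
rr=np.arange(158,226);ri=np.array([[rows[rows[:,1]==r][:,0].max()+.5,r] for r in rr])
for nm,e in(("far x",lo),("near x",hi),("-y",ri)):
    w=ray(e,.045)
    l=cv2.fitLine(w[:,:2].astype(np.float32),cv2.DIST_HUBER,0,.001,.001).ravel()
    print(nm,"dir deg",np.degrees(np.arctan2(l[1],l[0])).round(2),"pt",l[2:].round(4)); E[nm]=l
# slots
g=cv2.cvtColor(p,cv2.COLOR_BGR2GRAY)
for c in(144.4,154,164,173.6,183.6): print(c,ray(np.array([[c,190.6]]),.045).round(4))
E
python3 deck.py
```

```text
[ 109  144  123   98 8409] z med 0.044276281633458536
far x dir deg 89.06 pt [0.6695 0.0968]
near x dir deg 88.77 pt [0.4705 0.0963]
-y dir deg -0.92 pt [ 0.5769 -0.0542]
144.4 [[0.5709 0.1718 0.045 ]]
154 [[0.5701 0.1461 0.045 ]]
164 [[0.5693 0.1194 0.045 ]]
173.6 [[0.5686 0.0941 0.045 ]]
183.6 [[0.5678 0.0678 0.045 ]]
```

```bash
python3 -m inch '0 0 -10 0 0; 0 0 -20 0 0; 0 0 -20 0 0; 0 0 -20 0 0; 0 0 -20 0 0; -29.5 52.3 -20 1.34 0; -29.5 52.3 -20 1.34 0; -29.5 52.3 -20 1.34 0; -29.5 52.3 -20 1.34 0; -29.5 52.3 -20 1.34 0; -29.5 52.3 -20 1.34 0; -29.5 52.3 -20 1.34 0; -29.5 52.3 -20 1.34 0; -29.5 52.3 -20 1.34 0; -29.5 52.3 -20 1.34 0; -29.5 52.3 -20 1.34 0; -29.5 52.3 -20 1.34 0; -29.5 52.3 -20 1.34 0; -29.5 52.3 -20 1.34 0; -29.5 52.3 -20 1.34 0'
```

```text
time: 1.77
tool_pos: [0.5725, 0.1148, 0.4022]
ee_rot: [3.138, 0.004, -0.022]
wrist_force: [0.7, -0.7, -0.4]
width: 0.0936
```

Down to look closer.

```bash
python3 -m inch '0 0 10 0 0; 0 0 20 0 0; 0 1 23 0 0; 0 1 23 0 0; 0 1 23 0 0; 0 1 23 0 0;0 1 23 0 0;0 1 23 0 0'
python3 - <<'E'
from h import *
o=robot.get_obs(); p,d=robot.snapshot("wrist"); np.savez("pics/w1.npz",p=p,d=d,T=wristT(o)); cv2.imwrite("pics/w1.png",p)
p,d=robot.snapshot("top");cv2.imwrite("pics/top1.png",p)
E
```

```text
time: 2.43
tool_pos: [0.5702, 0.1038, 0.1704]
ee_rot: [3.138, 0.008, -0.022]
wrist_force: [0.7, -0.6, 0.7]
width: 0.094
```

View pics/w1.png

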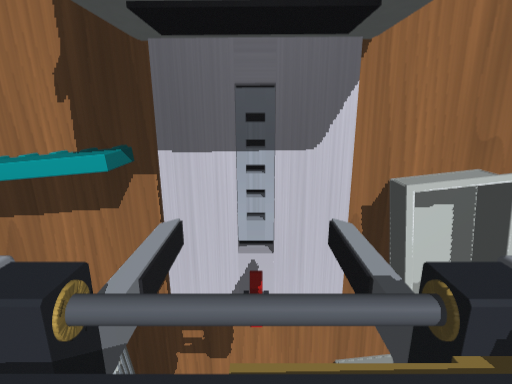

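```bash
cat > slots.py <<'E'
from h import *
import sys
z=np.load(sys.argv[1]);p,d,T=z['p'],z['d'],z['T']
ci=robot.camera_info("wrist")
def ray(uvs,zz):
    a=unproj("wrist",uvs,np.ones(len(uvs)),ci,T);c=T[:3,3];s=(zz-c[2])/(a[:,2]-c[2]);return c+(a-c)*s[:,None]
uv,P=cloud("wrist",p,d,T)
b=(abs(P[:,0]-.57)<.08)&(P[:,1]>0.02)&(P[:,1]<.22)&(abs(P[:,2]-.045)<.012)
print("deck z med",np.median(P[b][:,2]),"by x",[np.median(P[b&(abs(P[:,0]-x)<.01)][:,2]).round(4) for x in(.51,.54,.6,.63)],"by y",[np.median(P[b&(abs(P[:,1]-y)<.01)][:,2]).round(4) for y in(.05,.1,.15,.2)])
zd=.045
g=cv2.cvtColor(p,cv2.COLOR_BGR2GRAY)
# rectified ortho map of deck plane, 0.25mm/px
x0,x1,y0,y1=.53,.61,0.0,.22;s=.00025
xs=np.arange(x0,x1,s);ys=np.arange(y1,y0,-s)
X,Y=np.meshgrid(xs,ys);W=np.stack([X.ravel(),Y.ravel(),np.full(X.size,zd)],1)
Ti=np.linalg.inv(T);rv=cv2.Rodrigues(Ti[:3,:3])[0]
px=cv2.projectPoints(W,rv,Ti[:3,3],ci["K"],ci["dist"])[0].reshape(*X.shape,2).astype(np.float32)
o=cv2.remap(p,px[...,0],px[...,1],cv2.INTER_LINEAR);og=cv2.cvtColor(o,cv2.COLOR_BGR2GRAY)
cv2.imwrite("pics/ortho.png",cv2.resize(o,None,fx=.9,fy=.65))
m=(og<52).astype(np.uint8)
nl,lab,st,ce=cv2.connectedComponentsWithStats(m)
for i in range(1,nl):
    if 1000<st[i,4]<6000: print("dark",(x0+ce[i][0]*s).round(4),(y1-ce[i][1]*s).round(4),"size mm",st[i,2:4]*s*1000,"y edges",y1-st[i,1]*s,y1-(st[i,1]+st[i,3])*s, "x",x0+st[i,0]*s,x0+(st[i,0]+st[i,2])*s)
c=int((.57-x0)/s);prof=og[:,c-12:c+12].mean(1)
print([(round(float(y),4),int(v)) for y,v in zip(ys[::8],prof[::8])])
E
python3 slots.py pics/w1.npz
```

```text
deck z med 0.045045335047029206 by x [np.float64(0.0451), np.float64(0.0451), np.float64(0.0451), np.float64(0.045)] by y [np.float64(0.0451), np.float64(0.0451), np.float64(0.045), np.float64(0.045)]
dark 0.5703 0.2017 size mm [37.5   2.75] y edges 0.203 0.20025 x 0.5515 0.5890000000000001
dark 0.5695 0.1726 size mm [19.25  9.  ] y edges 0.177 0.16799999999999998 x 0.56 0.57925
dark 0.5689 0.1474 size mm [19.25  7.25] y edges 0.151 0.14375 x 0.5595 0.57875
dark 0.5684 0.1217 size mm [19.    5.25] y edges 0.12425 0.119 x 0.559 0.5780000000000001
dark 0.5673 0.0378 size mm [37.25  4.25] y edges 0.03975000000000001 0.035500000000000004 x 0.5487500000000001 0.5860000000000001
[(0.22, 96), (0.218, 98), (0.216, 95), (0.214, 97), (0.212, 96), (0.21, 97), (0.208, 96), (0.206, 92), (0.204, 70), (0.202, 34), (0.2, 68), (0.198, 79), (0.196, 79), (0.194, 79), (0.192, 79), (0.19, 79), (0.188, 79), (0.186, 79), (0.184, 78), (0.182, 79), (0.18, 79), (0.178, 75), (0.176, 33), (0.174, 22), (0.172, 22), (0.17, 21), (0.168, 60), (0.166, 76), (0.164, 76), (0.162, 75), (0.16, 75), (0.158, 75), (0.156, 7
[... 345 characters left out ...]
 150), (0.102, 150), (0.1, 150), (0.098, 50), (0.096, 28), (0.094, 69), (0.092, 118), (0.09, 136), (0.088, 150), (0.086, 150), (0.084, 150), (0.082, 150), (0.08, 150), (0.078, 150), (0.076, 150), (0.074, 143), (0.072, 43), (0.07, 57), (0.068, 103), (0.066, 119), (0.064, 135), (0.062, 150), (0.06, 149), (0.058, 149), (0.056, 149), (0.054, 150), (0.052, 150), (0.05, 150), (0.048, 150), (0.046, 151), (0.044, 151), (0.042, 151), (0.04, 82), (0.038, 18), (0.036, 50), (0.034, 122), (0.032, 138), (0.03, 136), (0.028, 135), (0.026, 137), (0.024, 165), (0.022, 172), (0.02, 173), (0.018, 173), (0.016, 173), (0.014, 172), (0.012, 157), (0.01, 148), (0.008, 128), (0.006, 139), (0.004, 131), (0.002, 50)]
```

View pics/ortho.png

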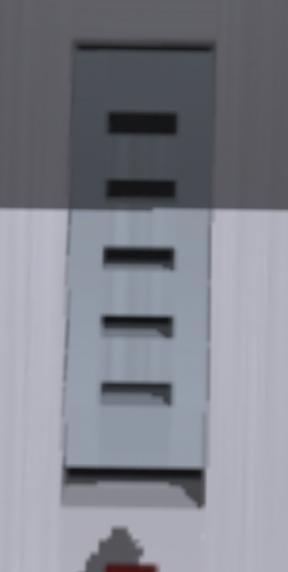

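```bash
python3 -m inch '0 4 0 0 0;0 8 0 0 0;0.5 41.6 0 -0.258 0;0.5 41.6 0 -0.258 0;0.5 41.6 0 -0.258 0;0.5 41.6 0 -0.258 0;0.5 41.6 0 -0.258 0;0.5 41.6 0 -0.258 0;0.5 41.6 0 -0.258 0;0.5 41.6 0 -0.258 0;0.5 41.6 0 -0.258 0;0.5 41.6 0 -0.258 0;0.5 41.6 0 -0.258 0;0.5 41.6 0 -0.258 0'
python3 - <<'E'
from h import *
o=robot.get_obs(); p,d=robot.snapshot("wrist"); T=wristT(o); np.savez("pics/w2.npz",p=p,d=d,T=T); cv2.imwrite("pics/w2.png",p)
print(o['tool_pos'],o['ee_rot'])
k=masks(p)['blue']; uv,P=cloud("wrist",p,d,T); q=P[k[uv[:,1],uv[:,0]]]
q=q[(abs(q[:,0]-.57)<.08)&(abs(q[:,1]+.31)<.1)]
zt=np.percentile(q[:,2],95);t=q[q[:,2]>zt-.004]
print("ztop",zt,len(t),cv2.minAreaRect((t[:,:2]*1000).astype(np.float32)))
l=cv2.fitLine(t[:,:2].astype(np.float32),cv2.DIST_L2,0,.001,.001).ravel();print(l, np.arctan2(l[1],l[0])-np.pi/2)
s=(t[:,:2]-l[2:])@l[:2];print(s.min(),s.max(),"mid",l[2:]+l[:2]*(s.min()+s.max())/2)
E
```

```text
time: 3.7
tool_pos: [0.5696, -0.3105, 0.1781]
ee_rot: [3.137, -0.002, 0.238]
wrist_force: [0.3, 0.2, -0.1]
width: 0.094
[ 0.56956921 -0.31045866  0.17806874] [ 3.13723256e+00 -1.93057301e-03  2.37659280e-01]
ztop 0.06723584351111488 1390 ((567.0408935546875, -313.1509704589844), (11.644383430480957, 129.33013916015625), 13.723572731018066)
[ 0.2302581  -0.9731296   0.5659329  -0.30911562] -2.9092498
-0.06050158835379573 0.0688412635036215 mid [ 0.56689307 -0.31317341]
```

View pics/w2.png

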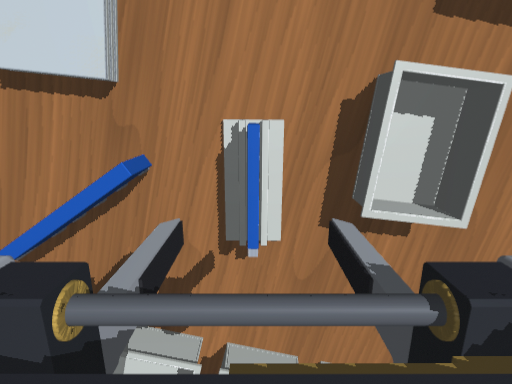

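```bash
python3 -m inch '-0.3 0.2 4 0 0;-0.3 0.2 8 0 0;-0.3 0.2 11 0 0;-0.3 0.2 13 0 0;-0.3 0.2 14.2 0 0;-0.3 0.2 14.2 0 0;-0.3 0.2 14.2 0 0;-0.3 0.2 14.2 0 0;-0.3 0.2 14.2 0 0.5;-0.3 0.2 14.2 0 1;-0.3 0.2 14.2 0 1;-0.3 0.2 14.2 0 1;-0.3 0.2 14.2 0 1;-0.3 0.2 14.2 0 1;-0.3 0.2 14.2 0 1;-0.3 0.2 14.2 0 1;-0.3 0.2 14.2 0 1;-0.3 0.2 14.2 0 1'; python3 -c "
from bench import robot
o=robot.get_obs();print(o['tool_pos'],o['wrist_force'],o['width'])"
```

```text
time: 5.25
tool_pos: [0.5673, -0.3132, 0.0357]
ee_rot: [3.138, -0.001, 0.238]
wrist_force: [0.0, 0.5, -1.0]
width: 0.031
[ 0.56734191 -0.31321123  0.03565533] [ 0.02419609  0.51903251 -0.96523973] 0.03101027491996157
```

Still closing; wait on.

```bash
python3 -m inch '0 0 0 0 1;0 0 0 0 1;0 0 0 0 1;0 0 0 0 1;0 0 0 0 1;0 0 0 0 1'
```

```text
time: 5.75
tool_pos: [0.5673, -0.3132, 0.0356]
ee_rot: [3.138, -0.001, 0.238]
wrist_force: [0.3, -0.3, -0.3]
width: 0.0123
```

```bash
python3 -m inch '0 0 -1 0 1;0 0 -2.5 0 1;0 0 -5 0 1;0 0 -8 0 1;0 0 -11 0 1;0 0 -13.5 0 1;0 0 -13.5 0 1;10.4 -42.1 -13.5 0.256 1;10.4 -42.1 -13.5 0.256 1;10.4 -42.1 -13.5 0.256 1;10.4 -42.1 -13.5 0.256 1;10.4 -42.1 -13.5 0.256 1;10.4 -42.1 -13.5 0.256 1;10.4 -42.1 -13.5 0.256 1;10.4 -42.1 -13.5 0.256 1;10.4 -42.1 -13.5 0.256 1;10.4 -42.1 -13.5 0.256 1;10.4 -42.1 -13.5 0.256 1;10.4 -42.1 -13.5 0.256 1;10.4 -42.1 -13.5 0.256 1'; python3 -m inch '0 0 0 0 1;0 0 0 0 1'
cat > look.py <<'E'
from h import *
import sys
nm=sys.argv[1]
o=robot.get_obs(); p,d=robot.snapshot("wrist"); T=wristT(o); np.savez(f"pics/{nm}.npz",p=p,d=d,T=T); cv2.imwrite(f"pics/{nm}.png",p)
print(o['tool_pos'],o['ee_rot'],o['wrist_force'])
k=masks(p)['blue']; uv,P=cloud("wrist",p,d,T); q=P[k[uv[:,1],uv[:,0]]]
q=q[(abs(q[:,0]-.57)<.04)&(abs(q[:,1]-.12)<.1)]
zt=np.percentile(q[:,2],90);t=q[q[:,2]>zt-.005]
l=cv2.fitLine(t[:,:2].astype(np.float32),cv2.DIST_L2,0,.001,.001).ravel()
if l[1]<0:l[:2]*=-1
s=(t[:,:2]-l[2:])@l[:2];print("ztop",zt,"yaw",np.arctan2(l[1],l[0])-np.pi/2,"ends",s.min(),s.max(),"mid",l[2:]+l[:2]*(s.min()+s.max())/2, "maxend", l[2:]+l[:2]*s.max())
E
python3 look.py w3
```

```text
time: 7.42
tool_pos: [0.5677, 0.1216, 0.1672]
ee_rot: [3.137, 0.001, -0.015]
wrist_force: [-0.4, -0.9, -2.2]
width: 0.0119
time: 7.58
tool_pos: [0.5673, 0.1202, 0.166]
ee_rot: [3.136, 0.003, -0.017]
wrist_force: [0.7, 0.5, -3.6]
width: 0.0118
[0.56726885 0.12019053 0.16604104] [ 3.13605313e+00  2.67205333e-03 -1.69908933e-02] [ 0.74154137  0.45572477 -3.64648298]
ztop 0.1972682126101668 yaw -0.018696427 ends -0.07926903458139004 0.05036119031814564 mid [0.56656548 0.12007775] maxend [0.56777722 0.18488153]
```

View pics/w3.png

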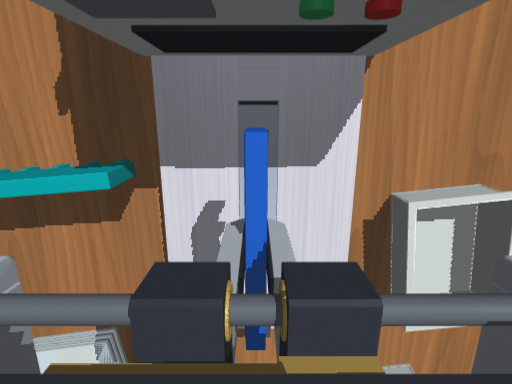

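```bash
python3 -m inch '0.17 -0.06 3 0 1;0.17 -0.06 6 0 1;0.17 -0.06 7.5 0 1;0.17 -0.06 8.2 0 1;0.17 -0.06 8.5 0 1;0.17 -0.06 8.5 0 1;0.17 -0.06 8.5 0 1;0.17 -0.06 8.5 0 1'; python3 look.py w4
```

```text
time: 8.3
tool_pos: [0.5703, 0.1201, 0.0834]
ee_rot: [3.137, -0.002, -0.018]
wrist_force: [-0.1, 0.1, -2.1]
width: 0.0115
[0.57030478 0.12010465 0.08341463] [ 3.13667696e+00 -1.52139228e-03 -1.77299270e-02] [-0.08331453  0.08267992 -2.08426861]
ztop 0.1146855374851175 yaw -0.019491076 ends -0.07908198632620797 0.0503965258034359 mid [0.5694812  0.12004987] maxend [0.57074296 0.18477683]
```

View pics/w4.png

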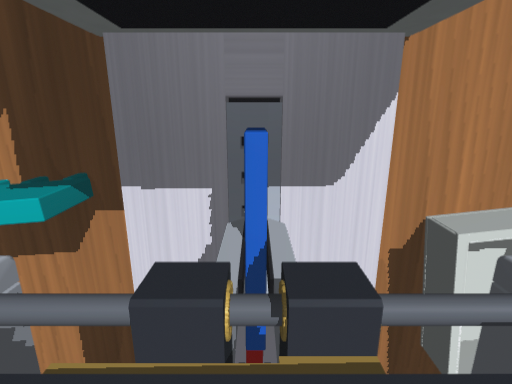

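```bash
sed -i 's/^c=int.*//;s/^print(\[(round.*//' slots.py; python3 slots.py pics/w4.npz
python3 - <<'E'
import cv2
o=cv2.imread("pics/ortho.png");cv2.imwrite("pics/ortho4.png",cv2.resize(o[:400],None,fx=1.5,fy=1.5))
E
```

```text
deck z med 0.045082911144821616 by x [np.float64(0.0451), np.float64(0.0451), np.float64(0.0451), np.float64(0.0451)] by y [np.float64(0.0451), np.float64(0.0451), np.float64(0.0451), np.float64(0.0451)]
dark 0.57 0.2021 size mm [35.75  3.5 ] y edges 0.20375 0.20025 x 0.55225 0.5880000000000001
dark 0.566 0.0071 size mm [16.25 15.75] y edges 0.015749999999999986 0.0 x 0.55925 0.5755
```

View pics/ortho4.png

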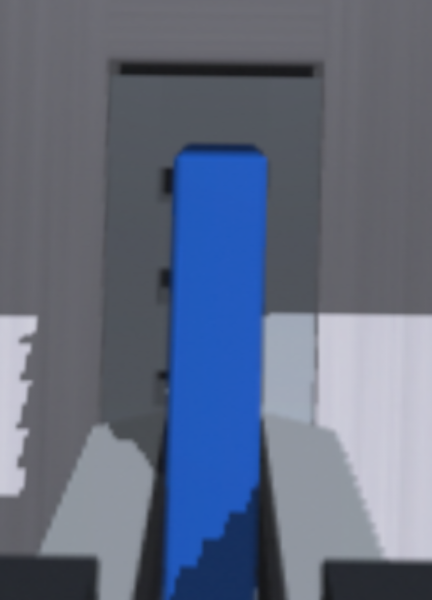

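```bash
python3 -m inch '-0.07 -0.04 0.3 0 1;-0.07 -0.04 0.6 0 1;-0.07 -0.04 0.7 0 1;-0.07 -0.04 0.7 0 1;-0.07 -0.04 0.7 0 1;-0.07 -0.04 0.7 0 1'; python3 -c "
from bench import robot
o=robot.get_obs();print(o['tool_pos'],o['ee_rot'],o['wrist_force'])"
```

```text
time: 8.85
tool_pos: [0.5695, 0.1206, 0.0762]
ee_rot: [3.137, -0.001, -0.018]
wrist_force: [0.8, 0.1, -2.4]
width: 0.0121
[0.56947473 0.12061606 0.07622397] [ 3.13664019e+00 -1.19885717e-03 -1.75062181e-02] [ 0.77496542  0.11007242 -2.41687482]
```

```bash
python3 -m inch '0 0 0.1 0 1;0 0 0.2 0 1;0 0 0.2 0 1'; python3 -m inch '0 0 0.05 0 1;0 0 0.1 0 1;0 0 0.1 0 1'
```

```text
time: 9.1
tool_pos: [0.5693, 0.1206, 0.0739]
ee_rot: [3.137, -0.001, -0.017]
wrist_force: [-0.7, 0.3, -2.4]
width: 0.0118
time: 9.35
tool_pos: [0.5692, 0.1206, 0.0727]
ee_rot: [3.137, -0.0, -0.018]
wrist_force: [-0.4, 0.3, -1.9]
width: 0.0118
```

```bash
python3 -m inch '0 0 0.05 0 1;0 0 0.1 0 1;0 0 0.1 0 1'; python3 -m inch '0 0 0.1 0 1;0 0 0.2 0 1;0 0 0.2 0 1'
```

```text
time: 9.6
tool_pos: [0.5691, 0.1206, 0.0716]
ee_rot: [3.137, -0.0, -0.017]
wrist_force: [0.2, -0.5, -1.9]
width: 0.0117
time: 9.85
tool_pos: [0.5689, 0.1205, 0.0693]
ee_rot: [3.136, 0.0, -0.017]
wrist_force: [0.5, -0.2, -2.0]
width: 0.0118
```

```bash
python3 -m inch '0 0 0.1 0 1;0 0 0.2 0 1;0 0 0.3 0 1;0 0 0.3 0 1'; python3 -m inch '0 0 0.1 0 1;0 0 0.2 0 1;0 0 0.3 0 1;0 0 0.3 0 1';python3 -m inch '0 0 0.1 0 1;0 0 0.2 0 1;0 0 0.2 0 1'
```

```text
time: 10.18
tool_pos: [0.5687, 0.1205, 0.0659]
ee_rot: [3.136, 0.001, -0.018]
wrist_force: [-0.5, 0.6, -3.2]
width: 0.0115
time: 10.52
tool_pos: [0.5685, 0.1204, 0.0626]
ee_rot: [3.136, 0.001, -0.017]
wrist_force: [-0.6, 0.3, -1.9]
width: 0.0119
time: 10.77
tool_pos: [0.5684, 0.1204, 0.0603]
ee_rot: [3.136, 0.002, -0.018]
wrist_force: [0.2, 1.0, -2.0]
width: 0.0118
```

```bash
python3 -m inch '0 0 0.04 0 1;0 0 0.07 0 1;0 0 0.07 0 1'; python3 look.py w5
```

```text
time: 11.02
tool_pos: [0.5684, 0.1204, 0.0597]
ee_rot: [3.136, 0.002, -0.018]
wrist_force: [0.7, -0.8, -2.5]
width: 0.0119
[0.56838801 0.12041482 0.05965511] [ 3.13627617e+00  1.87524051e-03 -1.75147569e-02] [ 0.69939755 -0.77350283 -2.47283201]
ztop 0.09089875219218704 yaw -0.018985748 ends -0.07932460436074824 0.050411169245048015 mid [0.56765761 0.12023747] maxend [0.5688891  0.18509366]
```

View pics/w5.png

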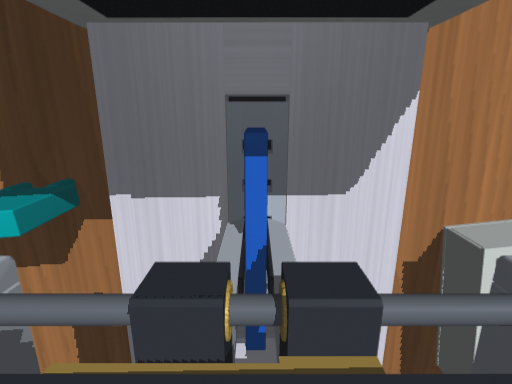

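```bash
python3 -m inch '0 0 0.05 0 1;0 0 0.05 0 1;0 0 0.05 0 1'; python3 -m inch '0 0 0.03 0 1;0 0 0.03 0 1;0 0 0.03 0 1'
```

```text
time: 11.32
tool_pos: [0.5685, 0.1204, 0.0596]
ee_rot: [3.136, 0.002, -0.017]
wrist_force: [-1.9, -0.1, 0.3]
width: 0.0122
time: 11.57
tool_pos: [0.5686, 0.1204, 0.0596]
ee_rot: [3.136, 0.001, -0.017]
wrist_force: [-2.2, -0.5, 1.1]
width: 0.0122
```

```bash
python3 -m inch '0 0 -0.05 0 0.8;0 0 -0.05 0 0.6;0 0 -0.05 0 0.5;0 0 -0.05 0 0.5;0 0 -0.05 0 0.5;0 0 -0.05 0 0.5;0 0 -0.05 0 0.5;0 0 -0.05 0 0.5'; python3 -m inch '0 0 -1 0 0.5;0 0 -3 0 0.5;0 0 -6 0 0.5;0 3 -9 0 0.5;0 7 -10 0 0.5;0 7 -10 0 0.5;0 7 -10 0 0.5;0 7 -10 0 0.5'; python3 look.py w6
python3 - <<'E'
from h import *
z=np.load("pics/w6.npz");p,d,T=z['p'],z['d'],z['T']
k=masks(p)['red'];uv,P=cloud("wrist",p,d,T);q=P[k[uv[:,1],uv[:,0]]]
q=q[(abs(q[:,0]-.57)<.05)&(q[:,1]<.05)&(q[:,1]>-.08)]
print(len(q),q[:,2].max()); t=q[q[:,2]>.09]; print(t.min(0),t.max(0),t.mean(0))
p,d=robot.snapshot("top");cv2.imwrite("pics/top2.png",cv2.resize(p[120:260,100:300],None,fx=4,fy=4,interpolation=2));p,d=robot.snapshot("scene");cv2.imwrite("pics/scene2.png",cv2.resize(p[140:240,250:400],None,fx=5,fy=5,interpolation=2))
E
```

```text
time: 12.23
tool_pos: [0.5686, 0.1204, 0.06]
ee_rot: [3.136, 0.001, -0.017]
wrist_force: [0.3, -0.9, -0.6]
width: 0.0466
time: 12.9
tool_pos: [0.5673, 0.0511, 0.1605]
ee_rot: [3.137, 0.001, -0.018]
wrist_force: [-0.8, -0.4, 0.8]
width: 0.0469
[0.56730219 0.05105797 0.16053378] [ 3.13705051e+00  1.32890905e-03 -1.81909327e-02] [-0.83737037 -0.43136919  0.78815733]
ztop 0.09088952892556859 yaw -0.020037293 ends -0.06873974157711855 0.06017294064518589 mid [0.56783808 0.11967988] maxend [0.56912952 0.18412328]
760 0.09705869411248433
[ 0.56013206 -0.02715688  0.09001303] [ 0.57236694 -0.00737554  0.09705869] [ 0.56693554 -0.01705759  0.09492786]
```

View pics/w6.png

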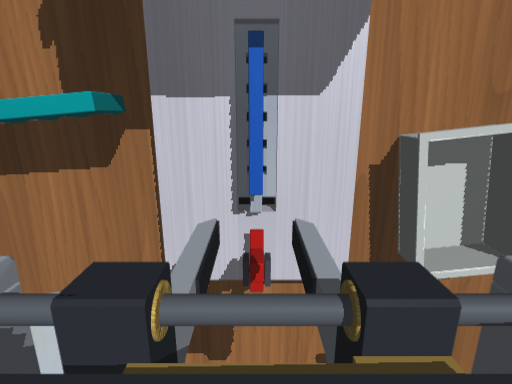

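View pics/scene2.png

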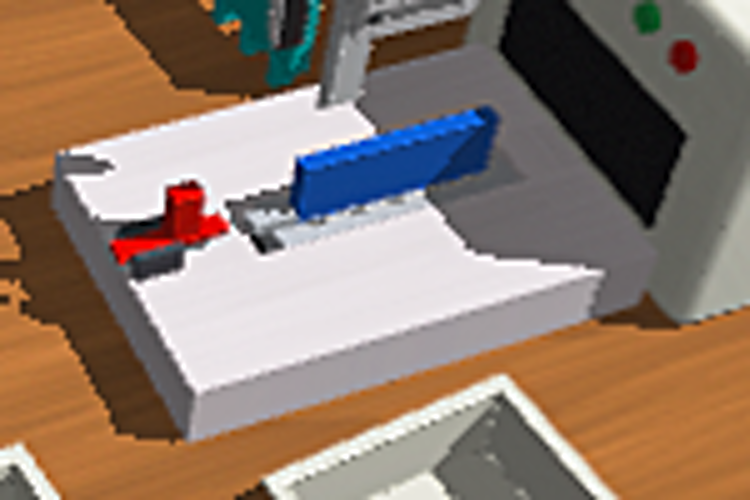

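```bash
python3 -m inch '0 3.5 0 0 0.5;0 6.8 1 0 0.5;0 6.8 4 0 0.5;0 6.8 7 0 0.5;0 6.8 8.5 0 0.5;0 6.8 9 0 0.5;0 6.8 9 0 0.5;0 6.8 9 0 0.5'; python3 -m inch '0 0 0 0 0.7;0 0 0 0 1;0 0 0 0 1;0 0 0 0 1;0 0 0 0 1;0 0 0 0 1;0 0 0 0 1;0 0 0 0 1;0 0 0 0 1;0 0 0 0 1'
```

```text
time: 13.72
tool_pos: [0.5658, -0.0157, 0.0701]
ee_rot: [3.137, 0.003, -0.015]
wrist_force: [-0.4, -1.1, 0.3]
width: 0.0474
time: 14.55
tool_pos: [0.5668, -0.0158, 0.0706]
ee_rot: [3.137, 0.001, -0.015]
wrist_force: [3.8, 0.5, 0.9]
width: 0.0137
```

```bash
python3 -m inch '0 -0.5 0 0 1;0 -1 0 0 1;0 -1.5 0 0 1;0 -2 0 0 1;0 -2.5 0 0 1;0 -2.5 0 0 1'; python3 -m inch '0 -0.2 0 0 1;0 -0.4 0 0 1;0 -0.4 0 0 1'
```

```text
time: 15.05
tool_pos: [0.5673, 0.0105, 0.0706]
ee_rot: [3.138, 0.0, -0.014]
wrist_force: [2.9, -1.0, 0.1]
width: 0.014
time: 15.3
tool_pos: [0.5674, 0.0145, 0.0706]
ee_rot: [3.137, 0.0, -0.014]
wrist_force: [3.5, -3.5, 0.7]
width: 0.0136
```

Moved 30.3 mm from a start of 0–4 mm; probing in 1 mm steps to the stop.

```bash
python3 -m inch '0 -0.1 0 0 1;0 -0.1 0 0 1;0 -0.1 0 0 1'; python3 -m inch '0 -0.1 0 0 1;0 -0.1 0 0 1;0 -0.1 0 0 1'
```

```text
time: 15.55
tool_pos: [0.5674, 0.0145, 0.0706]
ee_rot: [3.135, 0.0, -0.014]
wrist_force: [2.8, -4.8, 1.0]
width: 0.0136
time: 15.8
tool_pos: [0.5674, 0.0145, 0.0706]
ee_rot: [3.134, 0.0, -0.015]
wrist_force: [3.4, -5.3, 0.6]
width: 0.014
```

```bash
python3 -m inch '0 -0.2 0 0 1;0 -0.3 0 0 1;0 -0.3 0 0 1;0 -0.3 0 0 1'
```

```text
time: 16.13
tool_pos: [0.5674, 0.0146, 0.0706]
ee_rot: [3.128, 0.0, -0.016]
wrist_force: [2.8, -9.1, 1.5]
width: 0.0134
```

Hard stop at 9 N, so it is closed. Release, rise and look.

```bash
python3 -m inch '0 0.03 0 0 0.8;0 0.03 0 0 0.5;0 0.03 0 0 0.4;0 0.03 0 0 0.4;0 0.03 0 0 0.4;0 0.03 0 0 0.4;0 0.03 0 0 0.4;0 0.03 0 0 0.4'; python3 -m inch '0 0 -1 0 0.4;0 0 -3 0 0.4;0 0 -6 0 0.4;0 0 -10 0 0.4;0 1 -12 0 0.4;0 3 -12 0 0.4;0 3 -12 0 0.4;0 3 -12 0 0.4'; python3 look.py w7
python3 - <<'E'
from h import *
z=np.load("pics/w7.npz");p,d,T=z['p'],z['d'],z['T']
k=masks(p)['red'];uv,P=cloud("wrist",p,d,T);q=P[k[uv[:,1],uv[:,0]]]
q=q[(abs(q[:,0]-.57)<.05)&(q[:,1]<.08)&(q[:,1]>-.08)]
t=q[q[:,2]>.09]; print(t.min(0),t.max(0),t.mean(0))
p,d=robot.snapshot("top");m=masks(p)['red'];uv,P=cloud("top",p,d);q=P[m[uv[:,1],uv[:,0]]];t=q[(abs(q[:,0]-.565)<.04)&(abs(q[:,1])<.08)&(q[:,2]>.088)];print("top fin",len(t),t.mean(0) if len(t) else 0)
p,d=robot.snapshot("scene");cv2.imwrite("pics/scene3.png",cv2.resize(p[140:240,250:400],None,fx=5,fy=5,interpolation=2))
E
```

```text
time: 16.8
tool_pos: [0.5673, 0.0145, 0.0706]
ee_rot: [3.129, 0.001, -0.016]
wrist_force: [1.0, -0.5, -1.1]
width: 0.056
time: 17.47
tool_pos: [0.567, -0.0143, 0.1918]
ee_rot: [3.129, -0.0, -0.017]
wrist_force: [-0.9, 0.5, -0.9]
width: 0.0564
[ 0.5669685  -0.01428803  0.19175862] [ 3.12915991e+00 -2.50309632e-04 -1.73247049e-02] [-0.94574896  0.52020911 -0.91318571]
ztop 0.09097285546334276 yaw -0.0188874 ends -0.048546110025588236 0.04411696918590437 mid [0.56742241 0.10202419] maxend [0.56829744 0.14834746]
[0.56048714 0.00250913 0.09010137] [0.57296451 0.02230875 0.0967421 ] [0.56671443 0.01272241 0.0946911 ]
top fin 0 0
```

View pics/w7.png

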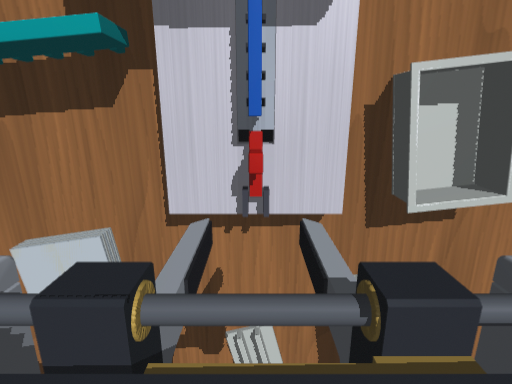

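View pics/scene3.png

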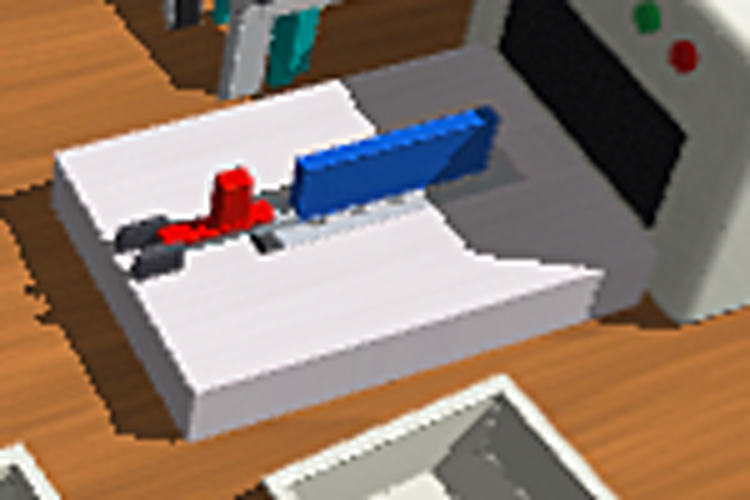

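```bash
python3 -m inch '0 0 0 0 0.4;0 0 0 0 0.4;0 0 0 0 0.4'; python3 -c "
from bench import robot
print(robot.get_obs()['qvel'].round(4)); print(robot.close_job())"
```

```text
time: 17.87
tool_pos: [0.566, -0.0127, 0.1893]
ee_rot: [3.13, 0.004, -0.015]
wrist_force: [-0.2, -0.3, -0.0]
width: 0.0566
[-0.0022 -0.0028 -0.0055 -0.0003  0.0003 -0.0019]
the job is handed in; nothing more can be done
None
```

I took the smaller blue rail (129 × 12 mm measured) out of the holder and lowered it into the slot strip with its tongue towards the bolt. I then slid the red bolt closed, let go and handed the job in at 17.9 s of the 58 s allowed; no verdict was reported.

**Strip position:** I found the middle slot by wrist camera, about 0.5 to 1 mm uncertain. The tabs went in on the first try, so no sliding search was needed.

**Rail:**
- It went down freely until it stopped at home height, with about 3 N on the wrist.
- After release its top measured 91 mm above the table, against 90 mm expected. The same camera read about 1 mm high on the rail in the holder.
- Its yaw agreed with the deck to within about 0.002 rad, and it looked upright.

**Bolt:**
- It moved about 30 mm and then stopped firmly at up to 9 N. As it started 0 to 4 mm from open, that means it is closed at least 29.8 mm.
- The last wrist and scene pictures show it over the tongue.

**Disagreements:**
- The deck's -y edge put the deck origin 8 to 11 mm away from where the bolt fin put it. I used the slots' measured position instead.
- The last top-camera check of the fin found no points, probably because the gripper was in the way.
- The last wrist picture cut off the far end of the rail, so only its height and yaw were checked again there.

I kept clear of the tubs and lids but did not measure them again at the end.

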